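# Lock the pulled-out plate tray with the rod

### The arm

A 7-joint arm with a two-finger parallel gripper is mounted at the origin on the work surface. World frame = base frame: x ahead of the robot, y to its left, z up, the work surface at z = 0. Lengths are in mm, angles in rad, forces in N, time in s.
With the tool pointing down it reaches from about 400 to 875 mm from the base axis. Payload 4.4 kg.
Tool frame: the origin (TCP) lies at the very end of the fingers, on their centre line; the grasp point (between the pads) lies 19 mm behind it; z points along the fingers, x is the direction in which the jaws open and shut, and the axes are right-handed (so a half turn about z gives the same grasp; the last joint's range is limited). The gripper opens to 85 mm and grips with 20 to 120 N. Pads are 22 mm wide; open, the fingers measure 114 mm over their backs; the gripper's body (76 mm by 85 mm) begins 54 mm behind the grasp point. The pads swing forward as they close: fully open they stand 13 mm farther back than shut.
Start: joints at [1.047, 0.628, 0.038, 1.517, -0.027, 0.996, -0.02], TCP at [287.312, -583.069, 231.313] pointing down, gripper open.
Joint ranges: [-3.06, 3.06], [-0.37, 2.12], [-1.25, 1.32], [0.18, 2.47], [-1.1, 4.24], [0.23, 1.98], [-2.94, 2.94]. Speed limits (rad/s): [2.57, 2.57, 3.14, 3.14, 3.14, 3.14, 3.14].

### API

Orientations are given as [roll, pitch, yaw] about the fixed x, y, z axes, in that order (R = Rz(yaw) Ry(pitch) Rx(roll)).
In Python, from cell import telemetry, get_image, get_calibration, ctrl gives the robot as it stands. The module is installed in compiled form; this text tells all that it offers.
- The arm moves only by the tool arm_command, never from a script. Its arguments are lists of equal length, an entry for each row: "rot": the turn, a rotation vector about the world's x, y, z in degrees, a list of three; "slide": the shift along the world's x, y, z in mm, a list of three; "gripper": the finger opening in mm, from 0 to 85.4. A call has 1 to 5 rows; each row shifts and turns the pose as measured when the row begins; what a row does not reach is not made up. A row lasts 1/12 s, in which the tool goes at most 41.7 mm and 7.16 degrees, less where a joint would pass 70% of its speed; a pose out of reach is approached as far as the arm can. A call with a gripper value outside its range is refused whole. The fingers move at their own pace and stop on an object; the grip force is fixed at half the most. Time passes only in rows, so rows that do not move let the fingers close. It gives the time, the measured TCP pose, the force and the opening at its end, in the units of the state.
- telemetry.read_state(): the state, without advancing time (a new reading comes with each control period).
- get_image(name): name is "scene" or "side" or "wrist"; returns (picture, depth): 384x512x3 uint8, red, green, blue; 384x512 float32, mm along the optical axis (not along the pixel's ray), 0 where there is no reading.
- get_calibration(name): a dict with "fx", "fy", "cx", "cy" (pixels), "D" ([k1, k2, p1, p2, k3] as OpenCV has them; the pictures are not rectified), "xyz" and "attitude" of the camera in the world. Camera axes: x right, y up, looking along -z (the intrinsics and any distortion apply to the point x, -y, -z); pixel columns grow to the right and rows downward; lengths in mm; the calibration is good to about 2 mm. A picture is of the moment at which its call begins: read the wrist's pose just before it. get_calibration takes no time and is no camera call; for the wrist camera it gives the pose at the moment of the call.
- ctrl.finish_job(): hands the job in, once; it reports no verdict.
The state is a dict: "clock": time; "qpos": joint angles; "qd": joint speeds; "tau": joint torques, N m; "eef_pos": TCP position; "tool_rot": TCP orientation; "force": force on the tool from outside, world axes, zero at the start; "torque": the same for the moment, N m; "width": finger opening in mm.
Only numpy, scipy, OpenCV 4.12 (cv2) and the standard library are available. Lean on these libraries where they do the work, as an engineer would, in place of code of your own. Each camera call takes 0.05 s, during which the arm holds its last target.

### The job

Pull the plate cabinet's blue-fronted tray out to its stop, then take the long red-headed rod out of its holder and thread it from above through the yellow eye on the cabinet and on through the yellow eye on the tray below it, so that the rod's tip comes well out below the lower eye. Finish while still holding the rod there, still and upright by its head and clear of the bench, since it would drop through if let go (a colleague will clip it from below). Leave the spare rods and everything else on the bench alone.

Things in the scene. Friction and masses are not known exactly. Their poses are not given: they have to be found in the camera images.
- tray (a joint): How far the blue-fronted tray is pulled out of its white cabinet, m: 0 shut, 0.100 at its stop. It slides level, towards the cabinet's front (its own -x), with about 1.5 N of friction plus 4 N per m/s, and stays where it is left.
- tray_handle (a point): Middle of the tray's steel bar handle: a level round bar 10 mm thick, 100 mm long (along its own y), 45 mm in front of the tray's blue front, centre 92 mm above the bench. The white cabinet (260 mm wide, 200 mm deep, fixed to the bench) has its flat top at 115 mm and the tray's front reaches up to 111 mm, so the bar can be pinched or hooked from above. The handle's own -x is the way the tray pulls out; z is up. It moves with the tray.
- upper_eye (a point): Centre of the 16 mm hole in the upper guide eye, at its top face, 125 mm above the bench: a yellow plate 44 x 46 mm, 10 mm thick, on an aluminium strap fixed to the cabinet's top and standing out in front of it near its -y side (35 mm ahead of the cabinet's front; 133 mm to the -y side of the handle's middle, in the cabinet's own axes). It never moves relative to the cabinet. z is up.
- tray_eye (a point): Centre of the 16 mm hole in the lower guide eye, at its top face, 65 mm above the bench: a like yellow plate, 10 mm thick, fixed to the outside of the tray's side wall, moving with the tray. Inside the cabinet when the tray is shut; exactly below the upper eye when the tray is at its stop. Beneath it there is only the bench. z is up.
- rod_head (a point): Centre of the red round plastic head of the long locking rod, 18 mm across and 40 mm tall; z runs along the rod away from its tip. Below the head is a steel shaft 10 mm thick, 130 mm long, so the tip is 150 mm below this point. About 0.1 kg. It starts upright in one of three 45 mm deep, 13 mm wide sockets of the grey holder and lifts straight out; there its head's centre is 160 mm above the bench and it may lean a little.
- rod_tip (a point): The same rod's lower end, on its axis; the last 12 mm taper to a blunt point 4 mm across. z runs up along the rod.
- rod: The same red-headed rod as a whole; origin at its tip, z up along the rod.
- holder: Grey holder block fixed to the bench, 60 x 170 mm (74 x 184 mm at its foot), top 55 mm above the bench, with three sockets in a row along its own y, 55 mm apart, the middle one at its centre. Origin at its centre on the bench, z up. It holds the red-headed rod and two short spare rods in any order.
- spare_a_head (a point): Centre of the blue head (18 mm across, 40 mm tall) of a short spare rod in the holder, about 105 mm above the bench: leave it there.
- spare_b_head (a point): Centre of the white head (18 mm across, 40 mm tall) of another short spare rod in the holder, about 105 mm above the bench: leave it there.
- reagent: Bystander: brown reagent bottle, 66 mm across, 130 mm tall; origin at the centre of its underside. Leave it alone.
- media: Bystander: clear bottle with a blue cap, 60 mm across, 120 mm tall; origin at the centre of its underside. Leave it alone.
- dishes: Bystander: stack of three culture dishes, 90 mm across, 45 mm tall; origin at the centre of its underside. Leave it alone.
- flask: Bystander: conical glass flask, 82 mm across, 110 mm tall; origin at the centre of its underside. Leave it alone.
- tipbox: Bystander: blue box with a clear lid, 87 x 122 mm, 65 mm tall; origin at the centre of its underside. Leave it alone.

How it is judged (in metres and radians):
On the way, in this order (a step that is already met when the one before it is completed fails the run):
1. the tray is pulled out to its stop (within 6 mm) (value of joint tray above 0.094 m), for 0.1 s.
2. the rod's tip has passed down through the upper eye (angle between the z axis of rod_tip and the z axis of upper_eye, either way round below 0.1 rad and horizontal distance between rod_tip and upper_eye below 0.012 m and z of rod_tip in the frame of upper_eye below -0.012 m), for 0.05 s.
3. the rod's tip has passed on through the tray's eye (angle between the z axis of rod_tip and the z axis of upper_eye, either way round below 0.1 rad and horizontal distance between rod_tip and upper_eye below 0.012 m and z of rod_tip in the frame of tray_eye below -0.016 m and horizontal distance between rod_tip and tray_eye below 0.012 m), for 0.2 s.
At the end, for the whole second after the job is handed in: Tray within 8 mm of its stop; rod within 0.10 rad of the eyes' axis, its tip 6 mm or more below the lower eye's underside, within 12 mm sideways of both eyes and 6 mm or more above the bench; held by the fingers (over 1 N) and still (under 20 mm/s, 0.2 rad/s) (all of step 3 and value of joint tray above 0.092 m and height (world z) of rod_tip above 0.006 m and contact force between rod and the fingers above 1 N and linear speed of rod below 0.02 m/s and angular speed of rod below 0.2 rad/s); the arm keeps its last pose, push and grip.
It fails at once if a spare rod is disturbed (moved more than 30 mm) (distance of any of spare_a_head, spare_b_head from where it was at the start of the episode above 0.03 m).
It fails at once if a bottle, the flask, the dishes or the box is disturbed (moved more than 30 mm) (distance of any of reagent, media, dishes, flask, tipbox from where it was at the start of the episode above 0.03 m).
It also fails if it takes over 56 s, if anything falls off the work surface, if the arm or the gripper's body presses on something with over 40 N, if the wrist force passes 120 N, or if a joint passes its speed limit or range.

## Working session

There is one attempt and no reset: what is moved stays moved. The work goes in short steps, Python scripts to look and compute and a tool call to move; the robot and the scene stay as the last step left them, time stands still between calls to the robot, and variables do not carry over. Pictures are saved under pics/ and viewed, and the job is handed in when it is done.

Besides the shell and the picture viewer there is one more tool, called after "Emit:" as name(argument=value, ...), one argument or row to a line, values as JSON. arm_command: Moves the arm, as the interface text tells. Its arguments: {"type":"object","properties":{"rot":{"type":"array"},"slide":{"type":"array"},"gripper":{"type":"array"}},"required":["rot","slide","gripper"]}

```bash
mkdir -p pics; ls; cat > h.py <<'E'
import numpy as np,cv2,json
from scipy.spatial.transform import Rotation as Rn
from cell import telemetry,get_image,get_calibration,ctrl
E
python3 - <<'E'
from h import *
print(telemetry.read_state())
for n in ["scene","side","wrist"]:
    c=get_calibration(n); print(n,c)
    im,d=get_image(n)
    cv2.imwrite(f"pics/{n}0.png",im[:,:,::-1]); np.savez(f"{n}0.npz",im=im,d=d); json.dump({k:np.array(v).tolist() for k,v in c.items()},open(f"{n}0.json","w"))
E
```

```text
pics
{'clock': 0.0, 'qpos': array([ 1.04721277,  0.62935537,  0.03844551,  1.51835418, -0.02701649,
        0.99629044, -0.01999989]), 'qd': array([-2.34981607e-03,  8.35403405e-04,  5.65417953e-05, -3.79046753e-05,
        1.32057804e-03, -4.08699004e-04, -3.30102446e-04]), 'tau': array([ 1.52028692e-04, -5.63409519e+01,  1.22635368e+00, -1.93454719e+01,
        1.10242702e-02,  1.04923625e-02, -2.97564299e-06]), 'eef_pos': array([ 287.03114003, -582.50560837,  230.38757724]), 'tool_rot': array([ 3.14157927e+00,  1.88929643e-03, -1.11302421e+00]), 'force': array([ 0.46890647,  1.07530058, -0.05942112]), 'torque': array([-0.02242196,  0.05187828,  0.00011778]), 'width': 85.42307758850515}
scene {'fx': 453.6065177384893, 'fy': 453.6065177384893, 'cx': 258.24258659933184, 'cy': 195.5753214464436, 'D': array([-0.02082676,  0.        ,  0.        ,  0.        ,  0.        ]), 'xyz': array([1487.28665526, -178.15618709, 1314.91976573]), 'attitude': array([0.69241612, 0.01315227, 1.35951393])}
side {'fx': 377.75986836173837, 'fy': 377.75986836173837, 'cx': 254.13802099731387, 'cy': 187.77853149180493, 'D': array([-0.00168463,  0.        ,  0.        ,  0.        ,  0.        ]), 'xyz': array([-171.0208473 ,  813.23483116,  791.35836473]), 'attitude': array([ 1.02549336e+00,  7.69170297e-06, -2.40875101e+00])}
wrist {'fx': 279.3125829209418, 'fy': 279.3125829209418, 'cx': 258.6792559473956, 'cy': 193.57057033334402, 'D': array([0.02213572, 0.        , 0.        , 0.        , 0.        ]), 'xyz': array([ 345.63757412, -553.19802813,  372.92358496]), 'attitude': array([-2.66364124e-01,  1.02711003e-03, -1.11254143e+00])}
```

View pics/scene0.png

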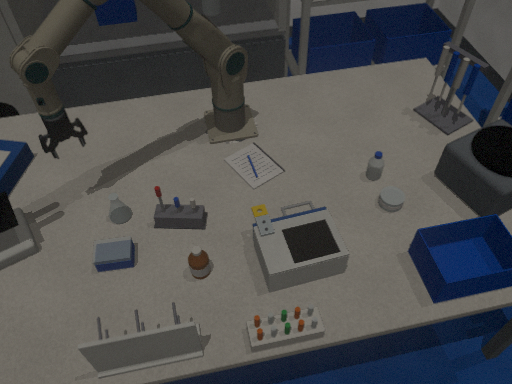

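View pics/side0.png

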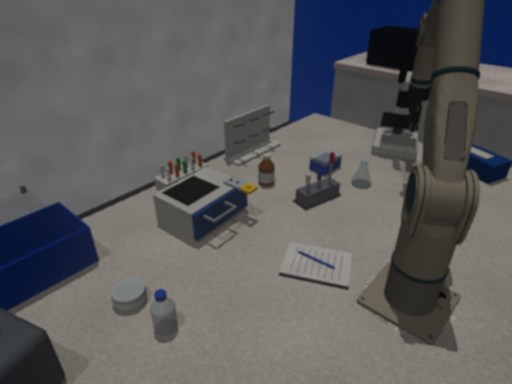

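View pics/wrist0.png

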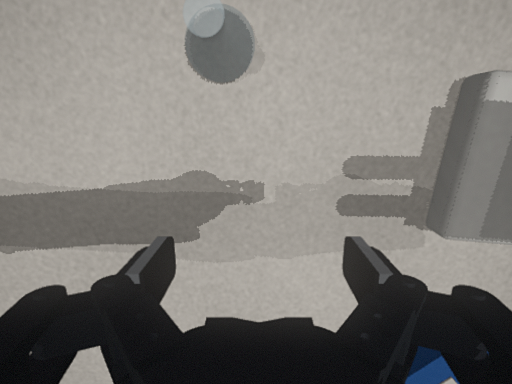

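The scene view shows the cabinet at about (300,245) with its handle at (297,207), the yellow eye at (261,212), the holder at (180,215) and the red head at (158,190). Next I'll measure these.

```bash
cat >> h.py <<'E'
def K(c): return np.array([[c['fx'],0,c['cx']],[0,c['fy'],c['cy']],[0,0,1.]])
def rays(c,uv):
    p=cv2.undistortPoints(np.array(uv,float).reshape(-1,1,2),K(c),np.array(c['D']))[:,0]
    d=np.c_[p[:,0],-p[:,1],-np.ones(len(p))]
    return d@Rn.from_euler('xyz',c['attitude']).as_matrix().T
def onplane(c,uv,z):
    r=rays(c,uv);o=np.array(c['xyz']); return o+r*((z-o[2])/r[:,2])[:,None]
def cloud(c,d):
    v,u=np.mgrid[:d.shape[0],:d.shape[1]]
    P=np.array(c['xyz'])+rays(c,np.c_[u.ravel(),v.ravel()])*d.reshape(-1,1)
    P=P.reshape(*d.shape,3); P[d<=0]=np.nan; return P
def load(n):
    z=np.load(n+'.npz'); c=json.load(open(n+'.json')); return z['im'],z['d'],c
def proj(c,P):
    Rm=Rn.from_euler('xyz',c['attitude']).as_matrix()
    q=(np.atleast_2d(P)-np.array(c['xyz']))@Rm; q=q*[1,-1,-1]
    return cv2.projectPoints(q.reshape(-1,1,3),np.zeros(3),np.zeros(3),K(c),np.array(c['D']))[0][:,0]
def snap(n,tag):
    c=get_calibration(n); im,d=get_image(n)
    cv2.imwrite(f"pics/{n}{tag}.png",im[:,:,::-1]); np.savez(f"{n}{tag}.npz",im=im,d=d); json.dump({k:np.array(v).tolist() for k,v in c.items()},open(f"{n}{tag}.json","w")); return im,d,c
def tri(c1,p1,c2,p2):
    a,b=rays(c1,[p1])[0],rays(c2,[p2])[0];o1,o2=np.array(c1['xyz']),np.array(c2['xyz'])
    s=np.linalg.lstsq(np.c_[a,-b],o2-o1,rcond=None)[0]; x,y=o1+s[0]*a,o2+s[1]*b
    return (x+y)/2,np.linalg.norm(x-y)
E
python3 - <<'E'
from h import *
np.set_printoptions(precision=1,suppress=True)
for n in ['scene0','side0']:
    im,d,c=load(n); P=cloud(c,d); print(n,'bench z',np.nanmedian(P[290:300,200:230,2]) if n=='scene0' else np.nanmedian(P[330:360,230:280,2]))
    hsv=cv2.cvtColor(im,cv2.COLOR_RGB2HSV)
    m={'yellow':cv2.inRange(hsv,(18,130,110),(35,255,255)),'red':cv2.inRange(hsv,(0,130,60),(8,255,255))|cv2.inRange(hsv,(172,130,60),(180,255,255)),'blue':cv2.inRange(hsv,(105,120,40),(130,255,255))}
    for k,mm in m.items():
        N,l,s,ce=cv2.connectedComponentsWithStats(mm)
        for i in range(1,N):
            if s[i,4]>12:
                q=P[l==i]; print(k,s[i],ce[i],np.nanmedian(q,0),np.nanmin(q,0),np.nanmax(q,0))
for n,(x0,y0,x1,y1) in {'scene0':(140,170,360,300),'side0':(140,130,380,280)}.items():
    im=cv2.imread(f'pics/{n}.png')[y0:y1,x0:x1]; cv2.imwrite(f'pics/{n}c.png',cv2.resize(im,None,fx=3.3,fy=3.3,interpolation=cv2.INTER_CUBIC))
E
```

```text
scene0 bench z 1.3325046405584544
yellow [252 204  16  13 121] [259.1 210. ] [583.5   2.3 126.3] [558.6 -19.2 120.3] [603.6  25.9 133.3]
red [155 186   6  11  38] [157.2 190.9] [ 462.3 -317.4  174.2] [ 450.6 -323.4  146.6] [ 468.  -310.7  184.4]
blue [ 95   0  42  26 887] [116.  12.] [-846.6 -447.9  132.9] [-1039.8  -574.9    68. ] [ 214.1 -353.   693.9]
blue [ 306    3  146   71 7307] [375.3  37.4] [-917.6 1085.8 -273.5] [-1816.7   584.1  -771.6] [-740.2 2081.8 -171.7]
blue [289  18  11  43 290] [294.7  37.9] [-1081.    590.8  -301.6] [-1814.9   582.5  -761.1] [-976.6  785.7 -179.7]
blue [444  51  17  36 287] [452.3  68.1] [138.4 884.  223.8] [-1218.    867.4  -769.4] [ 154.6 1994.6  317.4]
blue [ 455   64   44   63 1441] [477.1  92.9] [-727.4 1872.6 -748.2] [-1121.8   894.5  -782. ] [ 409.6 2085.3  314.1]
blue [500  99  12  26 180] [507.2 112.4] [-143.6 1569.2 -355.2] [-658.3 1550.1 -765.6] [ -71.  2081.7 -253.7]
blue [  0 140  26  46 518] [ 10.1 155.7] [  61.2 -878.1   82.1] [ -27.8 -928.6   38. ] [ 211.4 -826.4   91.9]
blue [375 152   7   7  36] [378.1 154.6] [420.  487.2 118.7] 
[... 1229 characters left out ...]
 7.8 -871.6   78.7] [ -31.2 -985.8    2.8] [ 135.1 -815.7   87.6]
blue [333 159   7  10  36] [336.  163.9] [ 541.9 -510.8   26.8] [ 536.2 -533.4   10.1] [ 545.2 -487.3   45.9]
blue [311 161  18  19 150] [318.9 168.7] [ 561.7 -433.1   33.4] [ 460.5 -451.8    4.2] [ 624.5 -249.8  127.9]
blue [193 190  45  42 258] [210.9 207. ] [609.5 160.9 109.3] [600.6  27.8  48.3] [625.8 230.2 115.4]
blue [   0  203   98  107 6859] [ 41.3 252.3] [771.8 600.8  67.7] [ 763.8   65.9 -690.4] [2067.5  751.5  132.7]
blue [302 253  31  15  33] [317.2 259.9] [263.6  43.8  12.9] [213.6  39.5   9.2] [316.7  50.3  15.7]
blue [155 290  10  11  91] [159.7 294.7] [411.4 496.2 120.1] [401.3 482.5 107.6] [427.3 506.5 124.6]
```

```bash
python3 - <<'E'
from h import *
np.set_printoptions(precision=1,suppress=True)
im,d,c=load('scene0'); P=cloud(c,d)
m=(abs(P[...,2]-115)<6)&(P[...,0]>400)&(P[...,1]<250)&(P[...,1]>-600)
m=cv2.morphologyEx(m.astype(np.uint8),cv2.MORPH_OPEN,np.ones((3,3)))
N,l,s,ce=cv2.connectedComponentsWithStats(m)
for i in range(1,N):
    if s[i,4]>100:
        q=P[l==i][:,:2].astype(np.float32); print(s[i],cv2.minAreaRect(q),np.median(P[l==i],0))
# holder top
m=((abs(P[...,2]-55)<6)&(P[...,0]>400)&(P[...,1]<-150)&(P[...,1]>-600)).astype(np.uint8)
N,l,s,ce=cv2.connectedComponentsWithStats(m)
for i in range(1,N):
    if s[i,4]>100:
        q=P[l==i][:,:2].astype(np.float32); print(s[i],cv2.minAreaRect(q),np.median(P[l==i],0))
E
```

```text
[ 253  209   96   66 3655] ((711.5343627929688, 105.78650665283203), (203.17820739746094, 261.29486083984375), 3.721411943435669) [728.7 104.4 116.2]
[154 204  51  17 610] ((470.0820617675781, -262.89483642578125), (172.35821533203125, 68.60877990722656), 75.46886444091797) [ 476.3 -263.2   56.3]
[137 345  64  14 103] ((964.9600830078125, -342.17291259765625), (178.38702392578125, 5.541485786437988), 88.9974136352539) [ 964.8 -339.    55.1]
```

View pics/scene0c.png

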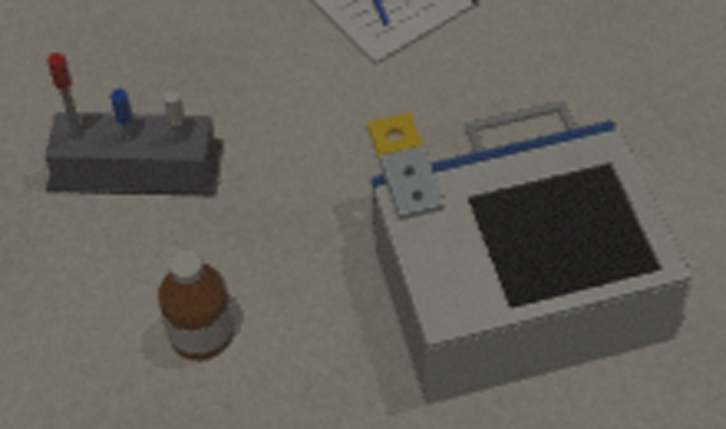

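View pics/side0c.png

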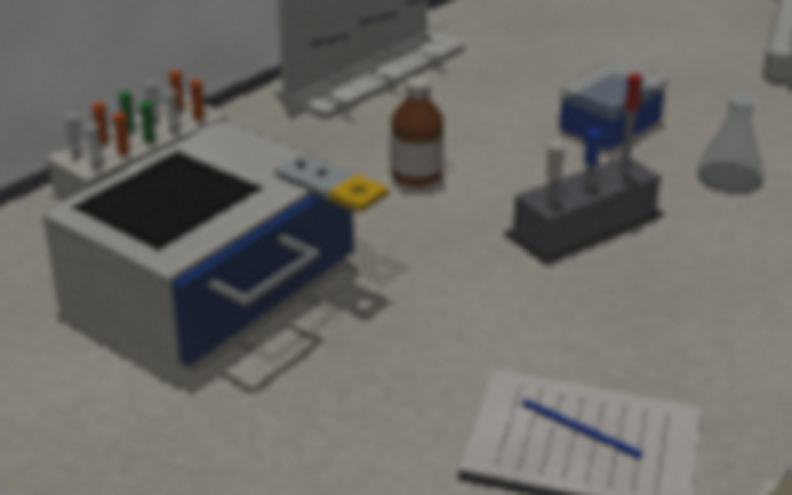

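```bash
python3 - <<'E'
from h import *
np.set_printoptions(precision=1,suppress=True)
im,d,c=load('scene0'); P=cloud(c,d); im2,d2,c2=load('side0'); P2=cloud(c2,d2)
x=lambda c,u,z: onplane(c,[u],z)[0]
e1=(259.7,210.3);e2=(248.2,187)
print('eye',x(c,e1,125),x(c2,e2,125),tri(c,e1,c2,e2))
for (n,C,PP,o,pts) in [('scene',c,P,(140,170),[(470,125),(563,106)]),('side',c2,P2,(140,130),[(243,300),(318,253)])]:
    for p in pts: print(n,'bar end',x(C,(p[0]/3.3+o[0],p[1]/3.3+o[1]),95))
for Q in (P,P2):
    q=Q[(Q[...,2]>80)&(Q[...,2]<108)&(Q[...,0]>520)&(Q[...,0]<590)&(Q[...,1]>60)&(Q[...,1]<230)]
    print(len(q),np.median(q,0),cv2.minAreaRect(q[:,:2].astype(np.float32)))
# blue strip fit
hsv=cv2.cvtColor(im,cv2.COLOR_RGB2HSV);m=cv2.inRange(hsv,(105,100,40),(130,255,255)); m[:,:270]=0;m[:,330:]=0;m[:200]=0;m[225:]=0
uv=np.argwhere(m)[:,::-1]; q=onplane(c,uv,111); print('front line',cv2.fitLine(q[:,:2].astype(np.float32),cv2.DIST_HUBER,0,.01,.01).ravel())
# bottles
E
```

```text
eye [582.1   4.9 125. ] [582.3   6.6 125. ] (array([582.4,   5.5, 124.7]), np.float64(1.373583068545136))
scene bar end [566.1  87.5  95. ]
scene bar end [563.  188.3  95. ]
side bar end [557.7 191.6  95. ]
side bar end [560.3  88.   95. ]
112 [566.1 139.   96.9] ((571.785888671875, 135.6135711669922), (108.74842071533203, 32.335025787353516), 88.5083999633789)
126 [562.6 147.3  96. ] ((571.8493041992188, 139.2916259765625), (36.09292221069336, 109.30047607421875), 0.0609436109662056)
front line [  0.1  -1.  614.6 127. ]
```

Emit:
arm_command(
  rot=[
    [0,0,0],
    [0,0,3.3],
    [0,0,3.3],
    [0,0,3.3],
    [0,0,3.3],
  ],
  slide=[
    [0,0,40],
    [4,15,35],
    [14,36,0],
    [14,36,0],
    [14,36,0],
  ],
  gripper=[85,85,85,85,85],
)

```text
clock: 0.57
eef_pos: [326.3, -463.4, 304.3]
tool_rot: [3.133, 0.004, -0.89]
force: [0.1, -0.7, 0.4]
width: 85.1
```

Emit:
arm_command(
  rot=[
    [0,0,3.3],
    [0,0,3.3],
    [0,0,3.3],
    [0,0,3.3],
    [0,0,3.3],
  ],
  slide=[
    [14,36,0],
    [14,36,0],
    [14,36,0],
    [14,36,0],
    [14,36,0],
  ],
  gripper=[85,85,85,85,85],
)

```text
clock: 0.98
eef_pos: [396.8, -274.7, 304.5]
tool_rot: [3.132, 0.003, -0.59]
force: [0.4, -0.2, -0.3]
width: 84.9
```

Emit:
arm_command(
  rot=[
    [0,0,3.3],
    [0,0,3.3],
    [0,0,3.3],
    [0,0,3.3],
    [0,0,3.3],
  ],
  slide=[
    [14,36,0],
    [14,36,0],
    [14,36,0],
    [14,36,0],
    [14,36,0],
  ],
  gripper=[85,85,85,85,85],
)

```text
clock: 1.4
eef_pos: [467.3, -85.4, 304.8]
tool_rot: [3.131, 0.002, -0.288]
force: [0.5, -0.7, -0.3]
width: 85.0
```

Emit:
arm_command(
  rot=[
    [0,0,3.2],
    [0,0,3.2],
    [0,0,3.2],
    [0,0,3.2],
    [0,0,3.2],
  ],
  slide=[
    [15,36,-8],
    [15,36,-8],
    [15,36,-10],
    [15,36,-10],
    [15,30,-20],
  ],
  gripper=[60,50,40,40,40],
)

```text
clock: 1.82
eef_pos: [545.9, 98.7, 251.3]
tool_rot: [3.133, -0.007, 0.006]
force: [0.6, -0.1, 1.0]
width: 39.9
```

Emit:
arm_command(
  rot=[
    [0,0,2],
    [0,0,0],
  ],
  slide=[
    [10,25,-20],
    [0,0,0],
  ],
  gripper=[40,40],
)

```text
clock: 1.98
eef_pos: [556.1, 133.6, 227.2]
tool_rot: [3.139, -0.005, 0.054]
force: [-0.7, 0.8, 0.8]
width: 40.1
```

```bash
python3 - <<'E'
from h import *
s=telemetry.read_state();print(s['eef_pos'],s['tool_rot'],s['width'],s['qpos'])
snap('wrist','1')
E
```

```text
[556.12524267 133.6096598  227.16755824] [ 3.13855835 -0.0048196   0.05416922] 40.11958777766899 [-0.02978182  0.54180973 -0.39461093  1.74172591  0.26035158  0.90571527
 -0.48054826]
```

View pics/wrist1.png

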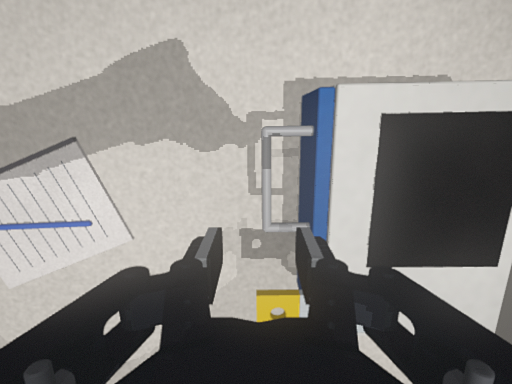

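The wrist view shows the bar standing vertically at u≈267 (v 130–227), the cabinet front edge at u≈335 and the upper eye's hole near (278,313).

```bash
python3 - <<'E'
from h import *
np.set_printoptions(precision=2,suppress=True)
im,d,c=load('wrist1'); 
a=onplane(c,[(267,131),(267,226)],92);print('bar',a,a.mean(0))
print('hole',onplane(c,[(278,312)],125))
hsv=cv2.cvtColor(im,cv2.COLOR_RGB2HSV)
m=cv2.inRange(hsv,(18,130,80),(35,255,255)); print('yellow',cv2.boundingRect(m))
m=cv2.inRange(hsv,(105,100,40),(130,255,255)); 
# right edge of the blue = top of front (z=111)
pts=[(np.flatnonzero(m[v,290:345]).max()+290.5,v) for v in range(95,225,5)]
q=onplane(c,pts,111); l=cv2.fitLine(q[:,:2].astype(np.float32),cv2.DIST_HUBER,0,.01,.01).ravel(); print(l,'yaw',np.degrees(np.arctan2(-l[0]*np.sign(l[1]),abs(l[1]))))
# bar edges
g=cv2.cvtColor(im,cv2.COLOR_RGB2GRAY)
for v in (140,170,200,215): print(v,g[v,255:282])
cr=cv2.imread('pics/wrist1.png')[270:340,230:330]; cv2.imwrite('pics/w1c.png',cv2.resize(cr,None,fx=6,fy=6))
E
```

```text
bar [[560.79 187.3   92.  ]
 [566.97  88.73  92.  ]] [563.88 138.01  92.  ]
hole [[582.14   8.5  125.  ]]
yellow (257, 290, 43, 33)
[  0.07  -1.   620.29 166.14] yaw 3.801175
140 [156 155 160 200 207 208 148 120 124 131 135 137 132 128 123 120 174 200
 203 202 201 203 204 205 203 201 200]
170 [203 200 197 198 200 200 170 145 153 167 176 188 183 174 166 153 179 201
 203 201 199 196 194 195 199 204 207]
200 [208 208 205 199 195 194 177 144 148 162 173 183 182 173 165 153 176 196
 197 195 193 195 196 195 196 199 201]
215 [195 191 189 192 195 200 181 141 146 161 171 181 179 172 165 152 172 191
 194 194 195 196 195 194 194 196 195]
```

View pics/w1c.png

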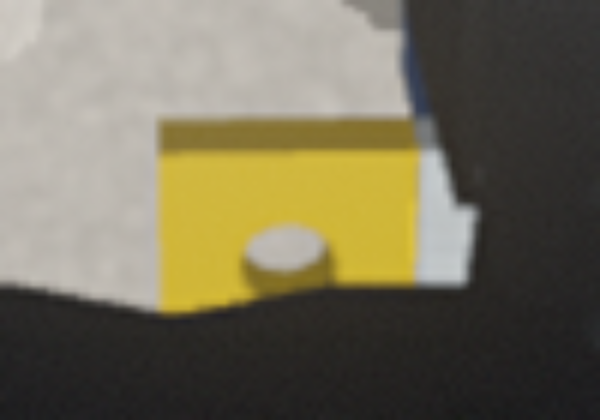

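Emit:
arm_command(
  rot=[
    [0,0,0.6],
    [0,0,0],
    [0,0,0],
    [0,0,0],
    [0,0,0],
  ],
  slide=[
    [7.5,4,-10],
    [0,0,-36],
    [0,0,-36],
    [0,0,-36],
    [0,0,-20],
  ],
  gripper=[40,40,40,40,40],
)

```text
clock: 2.45
eef_pos: [568.6, 131.4, 93.0]
tool_rot: [3.135, -0.02, 0.056]
force: [-1.1, -0.3, -0.5]
width: 40.0
```

Emit:
arm_command(
  rot=[
    [0,0,0],
  ],
  slide=[
    [0,0,-10],
  ],
  gripper=[40],
)

```text
clock: 2.53
eef_pos: [567.3, 129.2, 80.8]
tool_rot: [3.133, -0.016, 0.054]
force: [-0.2, 0.5, 0.5]
width: 39.8
```

Emit:
arm_command(
  rot=[
    [0,0.8,0.6],
    [0,0,0],
    [0,0,0],
    [0,0,0],
    [0,0,0],
  ],
  slide=[
    [-4,8,-7],
    [0,0,0],
    [0,0,0],
    [0,0,0],
    [0,0,0],
  ],
  gripper=[40,25,8,5,5],
)

```text
clock: 2.95
eef_pos: [562.9, 134.9, 73.8]
tool_rot: [3.132, 0.001, 0.062]
force: [1.3, 0.7, -16.3]
width: 7.7
```

Emit:
arm_command(
  rot=[
    [0,0,0],
    [0,0,0],
  ],
  slide=[
    [0,0,0],
    [0,0,0],
  ],
  gripper=[5,5],
)

```text
clock: 3.12
eef_pos: [562.8, 134.9, 73.8]
tool_rot: [3.133, 0.0, 0.062]
force: [0.7, 1.2, -9.9]
width: 7.9
```

Emit:
arm_command(
  rot=[
    [0,0,0],
    [0,0,0],
    [0,0,0],
    [0,0,0],
    [0,0,0],
  ],
  slide=[
    [-10,-0.7,0],
    [-12,-0.8,0],
    [-12,-0.8,0],
    [-12,-0.8,0],
    [-12,-0.8,0],
  ],
  gripper=[5,5,5,5,5],
)

```text
clock: 3.53
eef_pos: [508.2, 131.3, 73.8]
tool_rot: [3.136, -0.008, 0.06]
force: [2.6, 0.3, -13.7]
width: 7.8
```

Emit:
arm_command(
  rot=[
    [0,0,0],
    [0,0,0],
    [0,0,0],
    [0,0,0],
  ],
  slide=[
    [-10,-0.7,0],
    [-8,-0.5,0],
    [-8,-0.5,0],
    [-6,-0.4,0],
  ],
  gripper=[5,5,5,5],
)

```text
clock: 3.87
eef_pos: [473.9, 129.1, 73.8]
tool_rot: [3.136, -0.008, 0.061]
force: [1.1, 0.4, -15.2]
width: 8.0
```

Emit:
arm_command(
  rot=[
    [0,0,0],
    [0,0,0],
    [0,0,0],
    [0,0,0],
    [0,0,0],
  ],
  slide=[
    [-5,-0.3,0],
    [-4,-0.3,0],
    [-3,-0.2,0],
    [-3,-0.2,0],
    [-3,-0.2,0],
  ],
  gripper=[5,5,5,5,5],
)

```text
clock: 4.28
eef_pos: [465.0, 128.6, 73.8]
tool_rot: [3.141, -0.026, 0.058]
force: [7.3, 0.2, -20.1]
width: 7.9
```

Emit:
arm_command(
  rot=[
    [0,0,0],
    [0,0,0],
    [0,0,0],
  ],
  slide=[
    [-5,-0.3,0],
    [-6,-0.4,0],
    [-6,-0.4,0],
  ],
  gripper=[5,5,5],
)

```text
clock: 4.53
eef_pos: [465.5, 128.8, 74.0]
tool_rot: [-3.135, -0.055, 0.053]
force: [17.0, -0.4, -33.4]
width: 8.0
```

Emit:
arm_command(
  rot=[
    [0,0,0],
    [0,0,0],
    [0,0,0],
  ],
  slide=[
    [0,0,0],
    [0,0,0],
    [0,0,0],
  ],
  gripper=[15,35,35],
)

```text
clock: 4.78
eef_pos: [469.7, 129.0, 76.2]
tool_rot: [-3.134, -0.063, 0.051]
force: [-1.0, -0.8, -0.2]
width: 34.9
```

Emit:
arm_command(
  rot=[
    [0,0,0],
    [0,0,0],
    [0,0,0],
    [0,0,0],
    [0,0,0],
  ],
  slide=[
    [0,0,15],
    [0,0,36],
    [0,0,36],
    [0,0,36],
    [0,0,36],
  ],
  gripper=[35,35,35,35,35],
)

```text
clock: 5.2
eef_pos: [462.4, 128.5, 238.1]
tool_rot: [-3.138, -0.048, 0.055]
force: [0.9, 0.2, -0.0]
width: 34.7
```

```bash
python3 - <<'E'
from h import *
np.set_printoptions(precision=2,suppress=True)
s=telemetry.read_state();print(s['eef_pos'],s['tool_rot'],s['width'],s['qpos'])
snap('wrist','2');snap('scene','2');snap('side','2')
for n,(x0,y0,x1,y1) in {'scene':(140,170,360,300),'side':(140,130,380,280)}.items():
    im=cv2.imread(f'pics/{n}2.png')[y0:y1,x0:x1]; cv2.imwrite(f'pics/{n}2c.png',cv2.resize(im,None,fx=3.3,fy=3.3,interpolation=cv2.INTER_CUBIC))
E
```

```text
[462.36 128.48 238.13] [-3.14 -0.05  0.05] 34.72125571315882 [-0.02  0.38 -0.43  2.    0.24  0.76 -0.54]
```

View pics/wrist2.png

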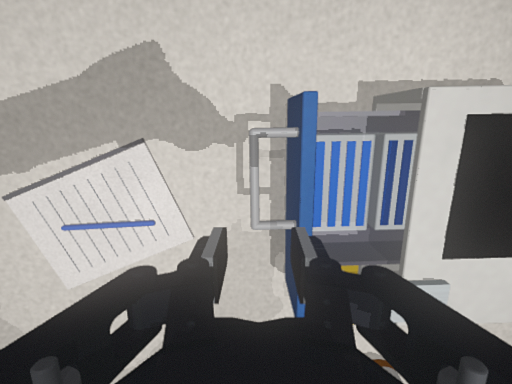

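View pics/scene2c.png

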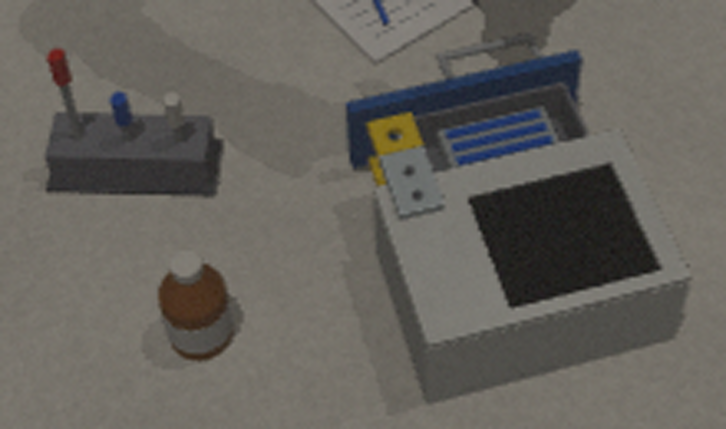

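View pics/side2c.png

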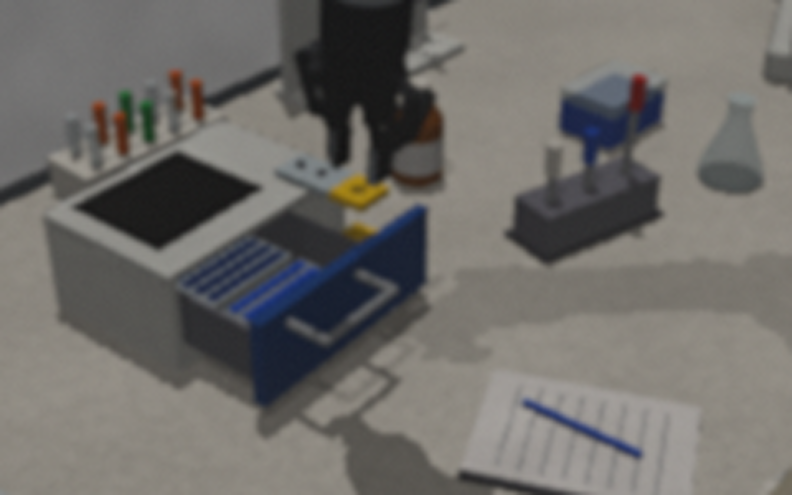

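```bash
python3 - <<'E'
from h import *
np.set_printoptions(precision=2,suppress=True)
im,d,c=load('wrist2'); 
a=onplane(c,[(255.5,132),(255.5,224)],92);print('bar',a,a.mean(0))
def red(n):
    im,d,c=load(n);hsv=cv2.cvtColor(im,cv2.COLOR_RGB2HSV); m=cv2.inRange(hsv,(0,110,50),(9,255,255))|cv2.inRange(hsv,(171,110,50),(180,255,255)); m[:140]=0
    m[:,345:]=0
    N,l,s,ce=cv2.connectedComponentsWithStats(m); i=1+np.argmax(s[1:,4]); print(n,s[i],ce[i]); return c,ce[i],cloud(c,d)
for t in '02':
    c1,p1,P1=red('scene'+t);c2,p2,P2=red('side'+t)
    print('head',tri(c1,p1,c2,p2),onplane(c1,[p1],165)[0],onplane(c2,[p2],165)[0])
for P in (P1,P2):
    for z in range(55,190,15):
        q=P[(abs(P[...,2]-z)<8)&(P[...,0]>430)&(P[...,0]<500)&(P[...,1]<-285)&(P[...,1]>-345)]
        if len(q): print(z,len(q),np.median(q,0))
E
```

```text
bar [[462.22 181.3   92.  ]
 [467.42  82.26  92.  ]] [464.82 131.78  92.  ]
scene0 [154 186   7  11  48] [157.38 190.92]
side0 [330 153   4  10  34] [331.68 157.74]
head (array([ 455.32, -316.24,  159.88]), np.float64(4.530706800418042)) [ 457.52 -317.18  165.  ] [ 450.21 -303.43  165.  ]
scene2 [154 185   7  11  48] [157.29 189.88]
side2 [331 153   4  10  32] [332.78 157.69]
head (array([ 451.25, -316.37,  161.12]), np.float64(3.599472321119693)) [ 452.85 -317.13  165.  ] [ 447.4  -306.49  165.  ]
55 226 [ 463.69 -311.49   56.05]
70 11 [ 457.5  -314.34   65.57]
85 8 [ 455.81 -316.06   84.49]
100 10 [ 457.03 -315.8   100.86]
115 9 [ 455.74 -317.32  114.63]
130 9 [ 455.57 -315.2   127.35]
145 15 [ 457.25 -317.84  148.66]
160 15 [ 456.37 -313.71  160.89]
175 26 [ 455.55 -317.72  178.07]
55 105 [ 456.12 -309.85   55.76]
70 9 [ 452.99 -314.04   71.01]
85 9 [ 451.22 -310.47   85.14]
100 10 [ 450.49 -312.03  100.  ]
115 9 [ 452.48 -312.85  113.71]
130 11 [ 450.16 -311.76  129.67]
145 13 [ 448.3  -309.52  146.31]
160 22 [ 447.11 -309.63  160.63]
175 23 [ 448.61 -311.7   176.76]
```

Emit:
arm_command(
  rot=[
    [0,2.7,-1.9],
    [0,0,-1.9],
    [0,0,-1.9],
    [0,0,-1.9],
    [0,0,-1.9],
  ],
  slide=[
    [0,-36,12],
    [0,-37,12],
    [0,-37,0],
    [0,-37,0],
    [0,-37,0],
  ],
  gripper=[50,60,60,60,60],
)

```text
clock: 5.77
eef_pos: [460.5, -49.3, 264.9]
tool_rot: [-3.13, -0.007, -0.094]
force: [0.8, -0.1, -0.2]
width: 60.2
```

Emit:
arm_command(
  rot=[
    [0,0,-1.9],
    [0,0,-1.9],
    [0,0,-1.9],
    [0,0,-1.9],
    [0,0,-1.9],
  ],
  slide=[
    [0,-37,0],
    [0,-37,0],
    [0,-37,0],
    [0,-37,0],
    [0,-37,0],
  ],
  gripper=[60,60,60,60,60],
)

```text
clock: 6.18
eef_pos: [453.7, -241.2, 262.1]
tool_rot: [-3.13, 0.003, -0.266]
force: [0.7, 0.7, 0.3]
width: 60.0
```

Emit:
arm_command(
  rot=[
    [0,0,-2.5],
    [0,0,-2],
    [0,0,0],
    [0,0,0],
  ],
  slide=[
    [0,-35,0],
    [0,-25,0],
    [0,0,0],
    [0,0,0],
  ],
  gripper=[60,60,60,60],
)

```text
clock: 6.52
eef_pos: [447.1, -312.6, 258.0]
tool_rot: [-3.135, 0.011, -0.363]
force: [-0.2, 1.0, 1.1]
width: 59.8
```

```bash
python3 - <<'E'
from h import *
s=telemetry.read_state();print(s['eef_pos'],s['tool_rot'],s['width'],s['qpos'])
snap('wrist','3');
E
```

```text
[ 447.08672882 -312.56793037  258.02898846] [-3.13467732  0.01079743 -0.36303884] 59.83353729398756 [ 0.72049968  0.4606892  -0.23331622  1.76242737  0.12069584  0.9445483
  0.0755408 ]
```

View pics/wrist3.png

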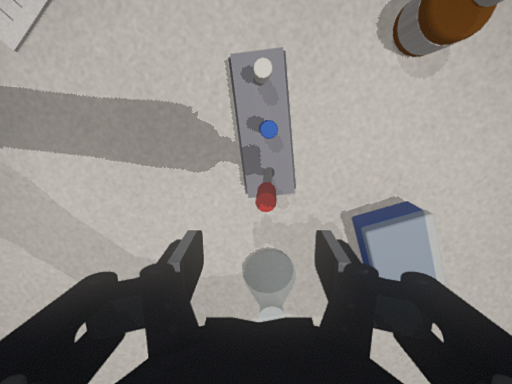

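```bash
python3 - <<'E'
from h import *
np.set_printoptions(precision=1,suppress=True)
im,d,c=load('wrist3');hsv=cv2.cvtColor(im,cv2.COLOR_RGB2HSV); m=cv2.inRange(hsv,(0,110,40),(9,255,255))|cv2.inRange(hsv,(171,110,40),(180,255,255)); m[:150]=0;m[:,:240]=0;m[:,300:]=0
N,l,s,ce=cv2.connectedComponentsWithStats(m); i=1+np.argmax(s[1:,4]);print(s[i],ce[i])
P=cloud(c,d);q=P[l==i]; t=q[q[:,2]>175]; print(len(t),np.median(t,0),t.min(0),t.max(0),'all',q.min(0),q.max(0))
print('top',onplane(c,[(265.5,203)],180))
cr=cv2.imread('pics/wrist3.png')[150:220,230:310]; cv2.imwrite('pics/w3c.png',cv2.resize(cr,None,fx=8,fy=8,interpolation=cv2.INTER_CUBIC))
for z in (60,70,80,90,100,110):
    q=P[(abs(P[...,2]-z)<6)]; q=q[(abs(q[:,0]-455)<20)&(abs(q[:,1]+315)<20)]; print(z,len(q),np.median(q,0) if len(q) else '')
E
```

```text
[256 182  20  30 466] [265.8 197.2]
332 [ 450.6 -313.9  179.5] [ 442.1 -322.7  175.1] [ 458.8 -305.9  181.4] all [nan nan nan] [nan nan nan]
top [[ 450.  -315.3  180. ]]
60 666 [ 459.2 -310.1   55. ]
70 15 [ 455.4 -310.8   71.2]
80 19 [ 456.2 -311.2   79.7]
90 19 [ 455.  -310.8   89.5]
100 19 [ 454.8 -310.7   99.2]
110 23 [ 454.5 -310.7  110.3]
```

View pics/w3c.png

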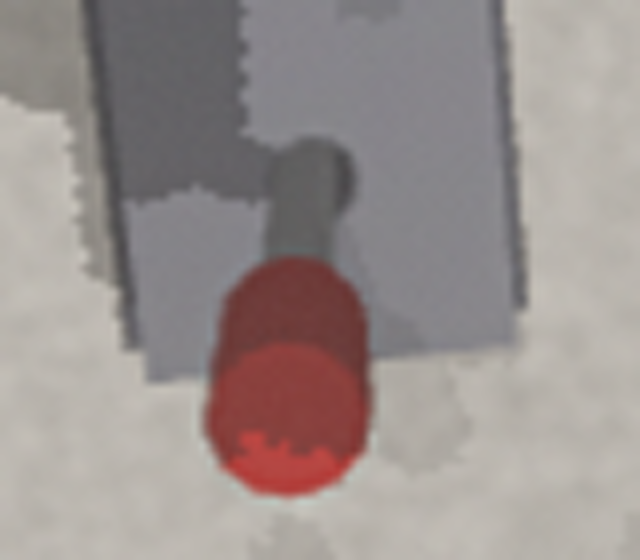

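The wrist view shows the red head's top centred near (266,202). By depth that is (450.6, −314.3, 180), and the rod leans about 0.045 rad towards −x. The spare heads are at (269,129) and (262,68), clear of the grasp.

Emit:
arm_command(
  rot=[
    [0,-0.5,0],
    [0,0,0],
    [0,0,0],
    [0,0,0],
  ],
  slide=[
    [4.3,-1.8,-20],
    [0,0,-30],
    [0,0,-20],
    [0,0,0],
  ],
  gripper=[60,60,60,60],
)

```text
clock: 6.9
eef_pos: [452.3, -308.0, 186.7]
tool_rot: [-3.13, 0.002, -0.354]
force: [0.4, 0.8, -0.3]
width: 59.8
```

Emit:
arm_command(
  rot=[
    [-0.5,0,0],
    [0,0,0],
    [0,0,0],
  ],
  slide=[
    [-0.9,-7,-14],
    [0,-1,-14],
    [0,-1,-10],
  ],
  gripper=[60,60,60],
)

```text
clock: 7.15
eef_pos: [453.8, -312.0, 150.3]
tool_rot: [-3.137, -0.003, -0.345]
force: [0.5, -0.3, -0.8]
width: 60.2
```

Emit:
arm_command(
  rot=[
    [0,0,0],
  ],
  slide=[
    [0,0,0],
  ],
  gripper=[60],
)

```text
clock: 7.23
eef_pos: [453.1, -310.6, 149.3]
tool_rot: [-3.136, -0.0, -0.343]
force: [-1.0, -0.8, 0.5]
width: 60.3
```

Emit:
arm_command(
  rot=[
    [0,0,0],
    [0,0,0],
    [0,0,0],
  ],
  slide=[
    [-1.5,-4,-6],
    [0,0,0],
    [0,0,0],
  ],
  gripper=[60,60,60],
)

```text
clock: 7.48
eef_pos: [453.1, -313.5, 144.9]
tool_rot: [-3.135, -0.002, -0.34]
force: [0.4, -0.2, 0.3]
width: 60.0
```

Emit:
arm_command(
  rot=[
    [0,0,0],
    [0,0,0],
    [0,0,0],
    [0,0,0],
    [0,0,0],
  ],
  slide=[
    [-1.8,-1.5,-1.5],
    [0,0,0],
    [0,0,0],
    [0,0,0],
    [0,0,0],
  ],
  gripper=[50,35,25,15,12],
)

```text
clock: 7.9
eef_pos: [453.0, -316.3, 145.6]
tool_rot: [-3.136, -0.008, -0.341]
force: [0.3, 0.2, -1.0]
width: 16.8
```

Emit:
arm_command(
  rot=[
    [0,0,0],
    [0,0,0],
    [0,0,0],
  ],
  slide=[
    [0,0,0],
    [0,0,0],
    [0,0,0],
  ],
  gripper=[12,12,12],
)

```text
clock: 8.15
eef_pos: [453.0, -316.3, 145.7]
tool_rot: [-3.136, -0.008, -0.341]
force: [0.2, 0.5, -0.6]
width: 16.0
```

Emit:
arm_command(
  rot=[
    [0,0,0],
    [0,0,0],
    [0,0,0],
    [0,0,0],
    [0,0,0],
  ],
  slide=[
    [0,0,10],
    [0,0,12],
    [0,0,12],
    [0,0,12],
    [0,0,12],
  ],
  gripper=[12,12,12,12,12],
)

```text
clock: 8.57
eef_pos: [451.9, -315.2, 205.4]
tool_rot: [-3.135, -0.004, -0.34]
force: [0.5, 0.1, -0.5]
width: 16.7
```

Emit:
arm_command(
  rot=[
    [0,0,0],
    [0,0,0],
    [0,0,0],
    [0,0,0],
    [0,0,0],
  ],
  slide=[
    [0,0,20],
    [0,0,25],
    [0,0,25],
    [0,0,20],
    [0,0,0],
  ],
  gripper=[12,12,12,12,12],
)

```text
clock: 8.98
eef_pos: [449.8, -314.0, 304.3]
tool_rot: [-3.135, -0.002, -0.339]
force: [0.6, -0.9, -0.5]
width: 16.7
```

```bash
python3 - <<'E'
from h import *
s=telemetry.read_state();print(s['eef_pos'],s['tool_rot'],s['width'],s['qpos'])
ims=[snap(n,'4')[0] for n in ('scene','side','wrist')]
a=ims[0][130:250,100:260];b=ims[1][90:230,270:430]
cv2.imwrite('pics/s4.png',cv2.resize(a[:,:,::-1],None,fx=4.5,fy=4.5,interpolation=cv2.INTER_CUBIC));cv2.imwrite('pics/d4.png',cv2.resize(b[:,:,::-1],None,fx=4,fy=4,interpolation=cv2.INTER_CUBIC))
E
```

```text
[ 449.81731124 -313.97017376  304.3060869 ] [-3.13497983e+00 -2.38817294e-03 -3.39423066e-01] 16.70275158270285 [ 0.73568757  0.41256526 -0.25117213  1.7009116   0.10771959  1.04096585
  0.1109271 ]
```

View pics/s4.png

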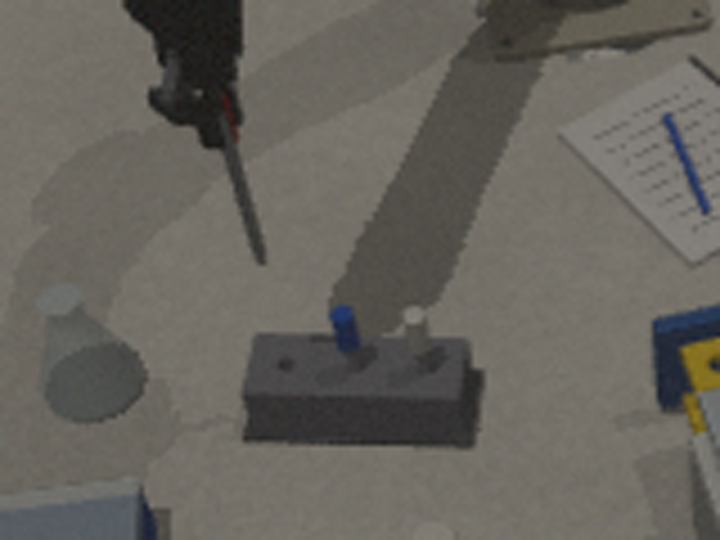

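View pics/d4.png

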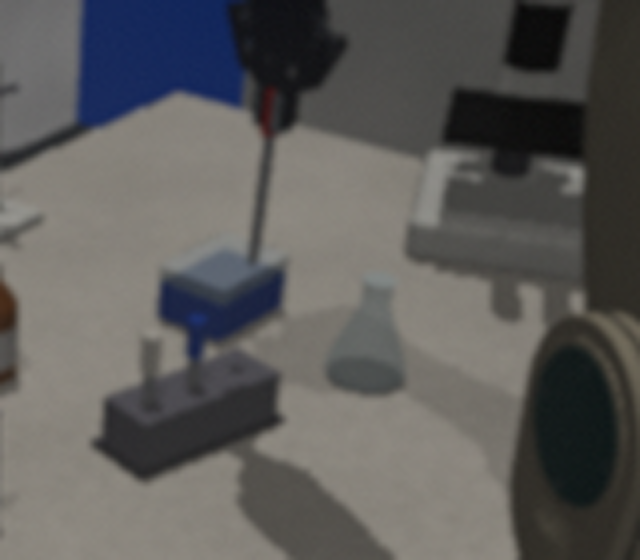

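View pics/wrist4.png

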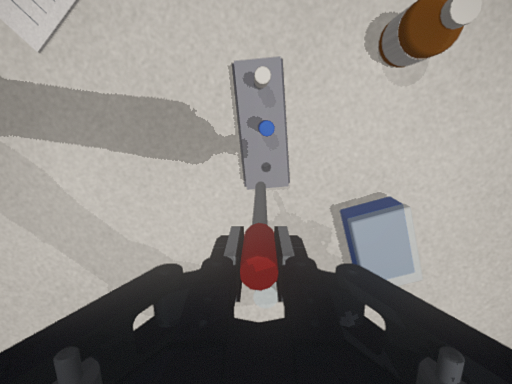

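```bash
cat >> h.py <<'E'
def axis_from(c1,a1,b1,c2,a2,b2):
    # rod axis from line images in two views: planes' intersection
    n1=np.cross(*rays(c1,[a1,b1]));n2=np.cross(*rays(c2,[a2,b2]))
    d=np.cross(n1,n2); d/=np.linalg.norm(d); return d*np.sign(d[2])
E
python3 - <<'E'
from h import *
np.set_printoptions(precision=3,suppress=True)
cs,cd,cw=[load(n+'4')[2] for n in ('scene','side','wrist')]
ts,td,tw=(158.2,188.2),(333.2,155.5),(261,185)
us,ud,uw=(149.3,158.9),(337.2,123.7),(259.5,228)
print('tip',tri(cs,ts,cd,td),tri(cs,ts,cw,tw),tri(cd,td,cw,tw)); print('top shaft',tri(cs,us,cd,ud))
print(axis_from(cs,ts,us,cd,td,ud),axis_from(cs,ts,us,cw,tw,uw),axis_from(cd,td,ud,cw,tw,uw))
z=304.3+14.5-150
print('expected tip z ~',z,onplane(cs,[ts],z),onplane(cd,[td],z),onplane(cw,[tw],z))
for n in('scene','side'):
  im,d,c=load(n+'4');P=cloud(c,d)
  for z in range(175,300,20):
    q=P[(abs(P[...,2]-z)<10)&(abs(P[...,0]-450)<30)&(abs(P[...,1]+314)<30)]; print(n,z,len(q),np.median(q,0) if len(q) else '')
E
```

```text
tip (array([ 450.633, -313.153,  170.289]), np.float64(0.4440918028041213)) (array([ 449.489, -312.779,  168.615]), np.float64(0.8435315349187718)) (array([ 449.711, -311.786,  171.231]), np.float64(0.05108344340655251))
top shaft (array([ 445.529, -313.208,  299.494]), np.float64(10.15325474459826))
[ 0.003 -0.014  1.   ] [-0.022 -0.018  1.   ] [-0.011  0.01   1.   ]
expected tip z ~ 168.8 [[ 449.521 -313.177  168.8  ]] [[ 452.129 -316.22   168.8  ]] [[ 449.559 -312.31   168.8  ]]
scene 175 4 [ 452.27  -314.171  181.092]
scene 195 14 [ 454.927 -312.866  195.653]
scene 215 13 [ 453.533 -314.303  215.449]
scene 235 11 [ 453.163 -313.169  232.445]
scene 255 15 [ 455.073 -313.551  251.878]
scene 275 16 [ 452.47  -314.75   276.115]
scene 295 10 [ 452.629 -311.322  290.443]
side 175 7 [ 448.382 -308.688  180.178]
side 195 13 [ 447.658 -308.984  195.707]
side 215 15 [ 448.577 -309.672  215.777]
side 235 14 [ 448.66  -309.429  234.304]
side 255 16 [ 448.302 -310.386  256.353]
side 275 14 [ 447.137 -311.07   274.683]
side 295 16 [ 446.058 -307.394  294.98 ]
```

Emit:
arm_command(
  rot=[
    [0,0,0],
    [0,0,0],
    [0,0,0],
    [0,0,0],
    [0,0,0],
  ],
  slide=[
    [8,18,0],
    [12,29,0],
    [12,29,0],
    [12,29,0],
    [12,29,0],
  ],
  gripper=[12,12,12,12,12],
)

```text
clock: 9.55
eef_pos: [495.3, -182.5, 292.0]
tool_rot: [-3.139, 0.022, -0.358]
force: [0.5, -0.3, -1.1]
width: 16.1
```

Emit:
arm_command(
  rot=[
    [0,0,0],
    [0,0,0],
    [0,0,0],
    [0,0,0],
    [0,0,0],
  ],
  slide=[
    [12,29,0],
    [12,29,0],
    [12,29,0],
    [12,29,0],
    [12,29,0],
  ],
  gripper=[12,12,12,12,12],
)

```text
clock: 9.97
eef_pos: [550.8, -30.3, 283.8]
tool_rot: [3.14, 0.04, -0.359]
force: [0.7, -0.1, -0.6]
width: 16.4
```

Emit:
arm_command(
  rot=[
    [-0.4,-1.1,0],
    [-0.4,-1.1,0],
    [0,0,0],
    [0,0,0],
  ],
  slide=[
    [14,17,4],
    [14,14,4],
    [0,0,0],
    [0,0,0],
  ],
  gripper=[12,12,12,12],
)

```text
clock: 10.3
eef_pos: [576.9, 13.1, 284.7]
tool_rot: [3.141, 0.012, -0.345]
force: [-0.9, -1.7, -1.1]
width: 16.4
```

Emit:
arm_command(
  rot=[
    [-0.25,-0.65,0],
    [0,0,0],
    [0,0,0],
  ],
  slide=[
    [5.5,-8.5,0],
    [0,0,0],
    [0,0,0],
  ],
  gripper=[12,12,12],
)

```text
clock: 10.55
eef_pos: [580.3, 1.6, 281.7]
tool_rot: [3.137, 0.005, -0.346]
force: [0.1, 0.2, -0.1]
width: 16.4
```

```bash
python3 - <<'E'
from h import *
s=telemetry.read_state();print(s['eef_pos'],s['tool_rot'],s['width'])
ims=[snap(n,'5')[0] for n in ('scene','side','wrist')]
a=ims[0][160:240,210:320];b=ims[1][110:210,190:310]
cv2.imwrite('pics/s5.png',cv2.resize(a[:,:,::-1],None,fx=7,fy=7,interpolation=cv2.INTER_CUBIC));cv2.imwrite('pics/d5.png',cv2.resize(b[:,:,::-1],None,fx=6,fy=6,interpolation=cv2.INTER_CUBIC))
E
```

```text
[580.27351471   1.60116579 281.65830446] [ 3.1369482   0.00535569 -0.34599791] 16.402910696731155
```

View pics/s5.png

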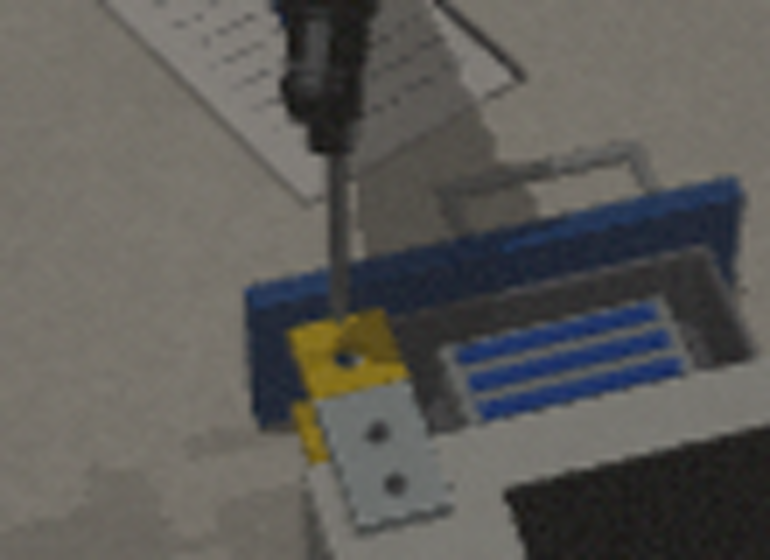

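View pics/d5.png

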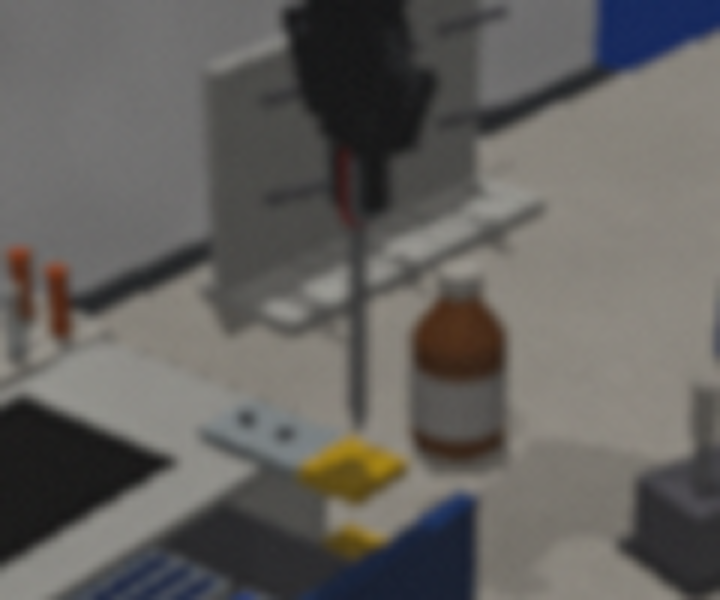

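View pics/wrist5.png

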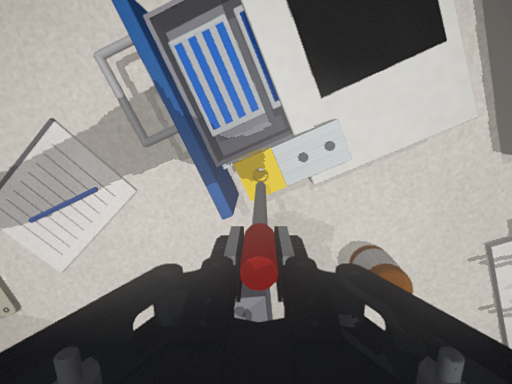

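```bash
python3 - <<'E'
from h import *
cr=cv2.imread('pics/wrist5.png')[140:220,220:310]; cv2.imwrite('pics/w5c.png',cv2.resize(cr,None,fx=8,fy=8,interpolation=cv2.INTER_CUBIC))
E
```

```text
(no output)
```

View pics/w5c.png

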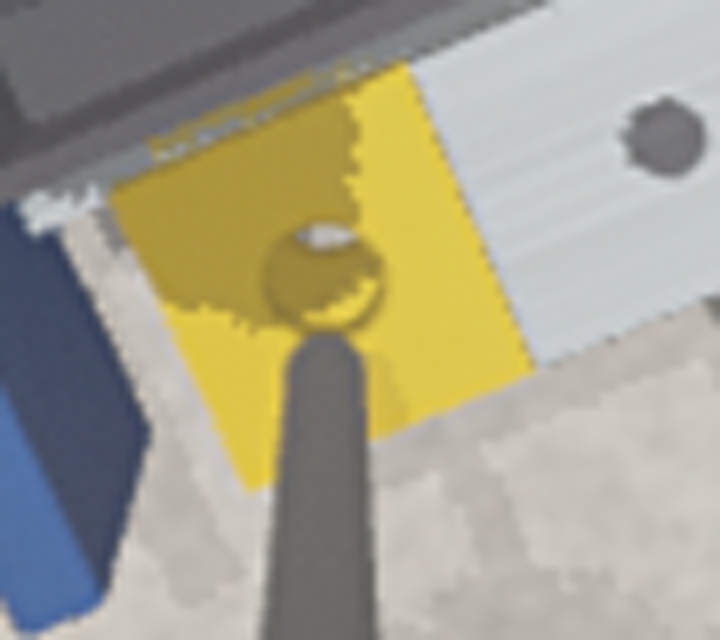

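```bash
python3 - <<'E'
from h import *
np.set_printoptions(precision=2,suppress=True)
cs,cd,cw=[load(n+'5')[2] for n in ('scene','side','wrist')]
S=lambda p:(210+p[0]/7,160+p[1]/7); D=lambda p:(190+p[0]/6,110+p[1]/6)
ts,td,tw=S((341,322)),D((359,425)),(260.4,183)
us,ud,uw=S((336,155)),D((356,228)),(259.7,228)
print('tip',tri(cs,ts,cd,td),tri(cs,ts,cw,tw),tri(cd,td,cw,tw))
z=147.6; print([onplane(c,[t],z)[0] for c,t in ((cs,ts),(cd,td),(cw,tw))])
print('hole',[onplane(c,[t],125)[0] for c,t in ((cs,S((347,358))),(cd,D((352,469))),(cw,(260.3,174.8)))])
print('plate ctr side',)
print(axis_from(cs,ts,us,cd,td,ud),axis_from(cs,ts,us,cw,tw,uw),axis_from(cd,td,ud,cw,tw,uw))
E
```

```text
tip (array([580.34,   1.46, 147.51]), np.float64(1.767099429702569)) (array([580.97,   2.05, 147.45]), np.float64(0.12807885066943778)) (array([580.41,   1.36, 147.57]), np.float64(1.6600248714554895))
[array([581.12,   2.08, 147.6 ]), array([580.07,   0.55, 147.6 ]), array([580.95,   2.03, 147.6 ])]
hole [array([585.45,   3.77, 125.  ]), array([575.91,  11.14, 125.  ]), array([582.17,   5.63, 125.  ])]
plate ctr side
[ 0.02 -0.01  1.  ] [-0.01 -0.    1.  ] [-0.    0.01  1.  ]
```

Emit:
arm_command(
  rot=[
    [0,0,0],
    [0,0,0],
    [0,0,0],
  ],
  slide=[
    [1.2,3.7,0],
    [0,0,0],
    [0,0,0],
  ],
  gripper=[12,12,12],
)

```text
clock: 10.95
eef_pos: [581.8, 4.6, 282.6]
tool_rot: [3.137, 0.004, -0.348]
force: [-0.1, 1.0, -1.7]
width: 16.4
```

Now I'll start down in small steps.

Emit:
arm_command(
  rot=[
    [0,0,0],
    [0,0,0],
    [0,0,0],
  ],
  slide=[
    [-0.2,0.8,-6],
    [0,0,-6],
    [0,0,0],
  ],
  gripper=[12,12,12],
)

```text
clock: 11.2
eef_pos: [581.8, 5.7, 270.0]
tool_rot: [3.138, 0.003, -0.348]
force: [-0.1, 1.2, -1.4]
width: 16.6
```

```bash
python3 - <<'E'
from h import *
s=telemetry.read_state();print(s['eef_pos'],s['tool_rot'],s['width'])
for n in ('scene','wrist'): snap(n,'6')
cr=cv2.imread('pics/wrist6.png')[140:220,220:310]; cr=cv2.resize(cr,None,fx=5,fy=5,interpolation=cv2.INTER_CUBIC)
a=cv2.imread('pics/scene6.png')[180:240,230:290]; a=cv2.resize(a,(400,400),interpolation=cv2.INTER_CUBIC)
cr=cr[:400,:400]; cv2.imwrite('pics/c6.png',np.hstack([cr,a]))
E
```

```text
[581.79216818   5.71217193 269.95748173] [ 3.13788199e+00  2.74281484e-03 -3.47901591e-01] 16.55290435010796
```

View pics/c6.png

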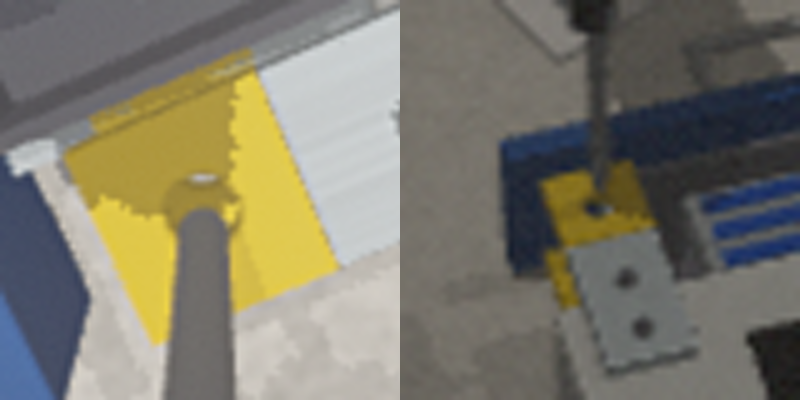

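```bash
python3 - <<'E'
from h import *
np.set_printoptions(precision=2,suppress=True)
cs,cw=[load(n+'6')[2] for n in ('scene','wrist')]
print('tip',onplane(cw,[(260.9,183)],136),'hole',onplane(cw,[(260.4,181.6)],125))
print('scene tip',onplane(cs,[(230+200/6.667,180+190/6.667)],136),'hole',onplane(cs,[(230+199/6.667,180+208/6.667)],125))
E
```

```text
tip [[583.19   6.73 136.  ]] hole [[582.38   5.86 125.  ]]
scene tip [[583.32   5.79 136.  ]] hole [[585.88   4.62 125.  ]]
```

Emit:
arm_command(
  rot=[
    [0,0,0],
    [0,0,0],
    [0,0,0],
  ],
  slide=[
    [-0.5,-0.6,-6],
    [0,0,-6],
    [0,0,-6],
  ],
  gripper=[12,12,12],
)

```text
clock: 11.55
eef_pos: [582.7, 5.3, 252.8]
tool_rot: [3.14, -0.001, -0.348]
force: [1.7, 0.1, -1.7]
width: 16.4
```

Emit:
arm_command(
  rot=[
    [0,0,0],
    [0,0,0],
    [0,0,0],
  ],
  slide=[
    [-1.3,0,-6],
    [-0.3,0,-6],
    [-0.3,0,-6],
  ],
  gripper=[12,12,12],
)

```text
clock: 11.8
eef_pos: [580.3, 5.2, 232.3]
tool_rot: [3.139, -0.0, -0.348]
force: [0.8, 0.2, -0.3]
width: 16.2
```

Emit:
arm_command(
  rot=[
    [0,0,0],
    [0,0,0],
    [0,0,0],
    [0,0,0],
  ],
  slide=[
    [1.2,0,-6],
    [-0.2,0,-6],
    [-0.2,0,-6],
    [0,0,0],
  ],
  gripper=[12,12,12,12],
)

```text
clock: 12.13
eef_pos: [580.0, 5.1, 210.3]
tool_rot: [3.138, 0.003, -0.348]
force: [-0.4, -0.5, -1.4]
width: 16.4
```

```bash
python3 - <<'E'
from h import *
s=telemetry.read_state();print(s['eef_pos'],s['tool_rot'],s['width'],s['force'])
for n in ('scene','side'): snap(n,'7')
a=cv2.imread('pics/scene7.png')[180:240,230:290]; a=cv2.resize(a,(400,400),interpolation=cv2.INTER_CUBIC)
b=cv2.imread('pics/side7.png')[150:215,215:280]; b=cv2.resize(b,(400,400),interpolation=cv2.INTER_CUBIC)
cv2.imwrite('pics/c7.png',np.hstack([a,b]))
E
```

```text
[579.95912517   5.08752348 210.2791402 ] [ 3.13794564e+00  2.94213301e-03 -3.47850093e-01] 16.365992039886546 [-0.35776144 -0.51651252 -1.4140366 ]
```

View pics/c7.png

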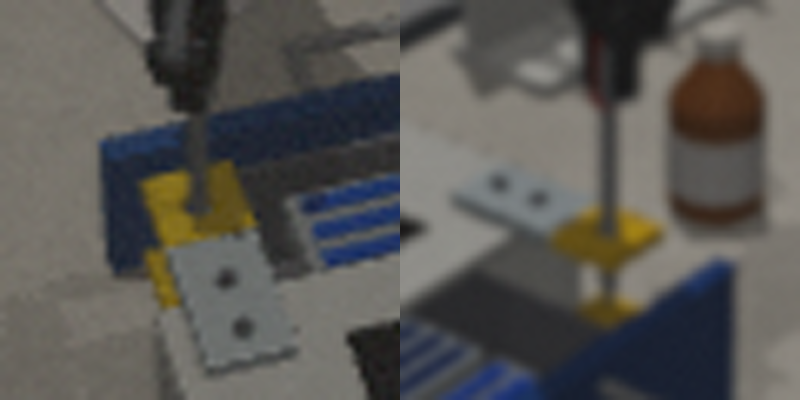

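The rod is through the upper eye, and its tip is just above the lower one (side crop (608,300)). Carrying on down.

Emit:
arm_command(
  rot=[
    [0,0,0],
    [0,0,0],
    [0,0,0],
  ],
  slide=[
    [1.5,0.2,-4],
    [0.3,0,-5],
    [0.2,0,-5],
  ],
  gripper=[12,12,12],
)

```text
clock: 12.48
eef_pos: [584.4, 5.6, 198.4]
tool_rot: [3.14, -0.003, -0.348]
force: [-0.7, -0.2, -0.2]
width: 16.2
```

Emit:
arm_command(
  rot=[
    [0,0,0],
    [0,0,0],
  ],
  slide=[
    [-2,-0.3,0],
    [0,0,0],
  ],
  gripper=[12,12],
)

```text
clock: 12.65
eef_pos: [581.7, 5.2, 197.1]
tool_rot: [3.14, -0.001, -0.348]
force: [0.5, 0.4, 0.1]
width: 16.3
```

Emit:
arm_command(
  rot=[
    [0,0,0],
    [0,0,0],
    [0,0,0],
  ],
  slide=[
    [0.3,0,-5],
    [0.3,0,-5],
    [0.2,0,-5],
  ],
  gripper=[12,12,12],
)

```text
clock: 12.9
eef_pos: [583.3, 5.2, 182.2]
tool_rot: [3.141, -0.004, -0.348]
force: [0.4, 0.3, -0.4]
width: 15.9
```

Emit:
arm_command(
  rot=[
    [0,0,0],
    [0,0,0],
    [0,0,0],
    [0,0,0],
    [0,0,0],
  ],
  slide=[
    [-1.2,0,-6],
    [0,0,-6],
    [0,0,-5],
    [0,0,0],
    [0,0,0],
  ],
  gripper=[12,12,12,12,12],
)

```text
clock: 13.32
eef_pos: [580.9, 5.2, 161.2]
tool_rot: [3.139, -0.001, -0.348]
force: [0.6, 0.4, -0.9]
width: 16.5
```

```bash
python3 - <<'E'
from h import *
s=telemetry.read_state();print(s['eef_pos'],s['tool_rot'],s['width'],s['force'],s['qd'].max())
for n in ('scene','side','wrist'): snap(n,'8')
a=cv2.imread('pics/scene8.png')[180:240,230:290]; a=cv2.resize(a,(400,400),interpolation=cv2.INTER_CUBIC)
b=cv2.imread('pics/side8.png')[150:215,215:280]; b=cv2.resize(b,(400,400),interpolation=cv2.INTER_CUBIC)
cv2.imwrite('pics/c8.png',np.hstack([a,b]))
E
```

```text
[580.87495476   5.17805209 161.24702602] [ 3.13945200e+00 -5.01652586e-04 -3.47896743e-01] 16.547462170334533 [ 0.58976815  0.43563958 -0.86865686] 0.014129462235235788
```

View pics/c8.png

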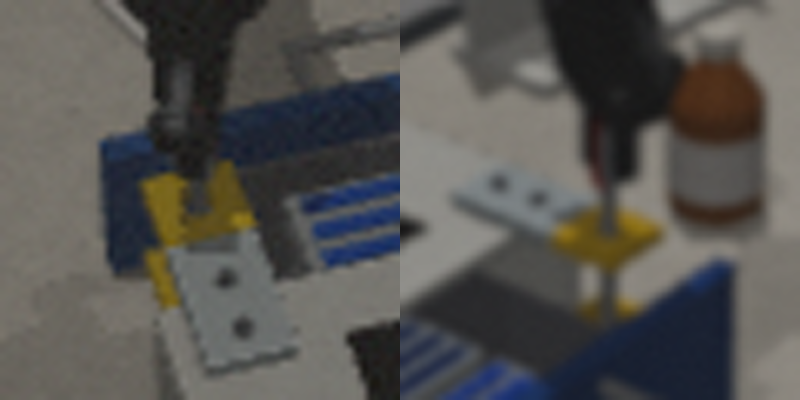

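View pics/wrist8.png

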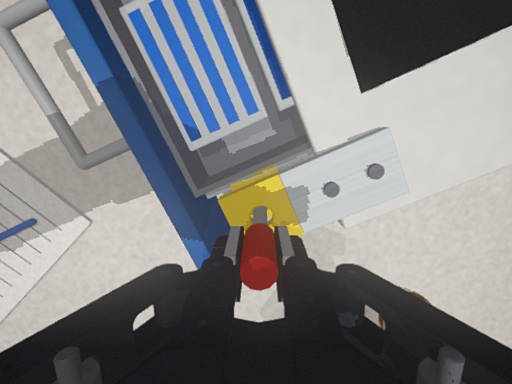

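View pics/scene8.png

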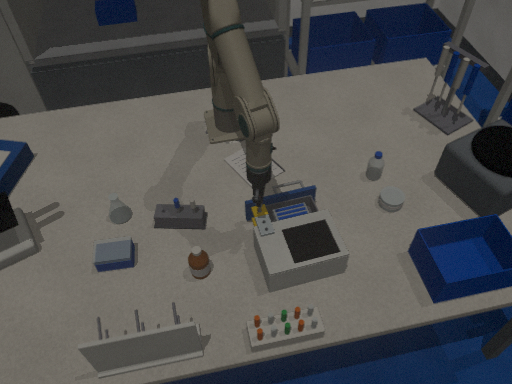

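Emit:
arm_command(
  rot=[
    [0,0,0],
    [0,0,0],
    [0,0,0],
    [0,0,0],
    [0,0,0],
  ],
  slide=[
    [0,0,0],
    [0,0,0],
    [0,0,0],
    [0,0,0],
    [0,0,0],
  ],
  gripper=[12,12,12,12,12],
)

```text
clock: 13.88
eef_pos: [582.1, 5.2, 163.1]
tool_rot: [3.141, -0.004, -0.348]
force: [-0.2, -0.4, -0.8]
width: 16.5
```

```bash
python3 - <<'E'
from h import *
s=telemetry.read_state();print(s['eef_pos'],s['tool_rot'],s['width'],s['force'],abs(s['qd']).max())
for t in '58':
    im,d,c=load('wrist'+t);hsv=cv2.cvtColor(im,cv2.COLOR_RGB2HSV); m=cv2.inRange(hsv,(0,110,40),(6,255,255))|cv2.inRange(hsv,(171,110,40),(180,255,255));m[:,:235]=0;m[:,285:]=0
    print(t,cv2.boundingRect(m))
E
```

```text
[582.12941508   5.24422427 163.07624181] [ 3.1407684  -0.00379068 -0.34807492] 16.46143041005556 [-0.19818141 -0.37739439 -0.75147946] 0.0016913332494752726
5 (240, 223, 39, 68)
8 (240, 223, 39, 67)
```

The head sits in the fingers exactly as it did before threading, so the rod hasn't slipped. The tip should be near z = 29 mm and the arm is still. Handing in.

```bash
python3 -c "
from h import *
print(ctrl.finish_job()); s=telemetry.read_state(); print(s['clock'],s['eef_pos'],s['width'],s['force'])"
```

```text
the job is handed in; nothing more can be done
None
the job is handed in; nothing more can be done
```

The job is handed in: the tray is out at its stop and the red-headed rod is held through both yellow eyes. Time at hand-in was about 14 s of the 56 s allowed.

- **Tray:** I pinched the bar handle and pulled until it met the stop at about 17 N. The handle had moved 99 mm by camera.
- **Rod:** I gripped it by its head, lifted it out and carried it over the cabinet. With the tip just above the upper eye, the wrist camera put it within about 1 mm of the hole's centre. The scene camera's reading was about 3 mm off, and I went with the wrist camera.
- **Threading:** The forces I read between moves on the way down stayed under about 2.5 N. The side view shows the shaft passing through both eyes.
- **Last checks:**
  - The tool is within about 0.004 rad of vertical, and the rod measured within 0.02 rad of vertical before threading.
  - Joint speeds are below 0.002 rad/s.
  - The fingers are still closed on the head, and the head has not slipped between them.

**Not seen directly:** The tip below the lower eye is hidden by the tray's front. Its height of about 29 mm above the bench, or 26 mm below the lower eye's underside, is worked out from the tool's height and the tip offset measured before threading. The last scene picture shows the bystanders and spare rods still in place, judged by eye rather than measured.

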